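# Nest a seismometer levelling foot in the checking stand and drop the dial gauge onto it

## Robot

A 7-joint arm with a two-finger parallel gripper is mounted at the origin on the work surface. World frame = base frame: x ahead of the robot, y to its left, z up, the work surface at z = 0. Lengths are in m, angles in rad, forces in N, time in s.
With the tool pointing down it reaches from about 0.425 to 0.925 m from the base axis. Payload 6.8 kg.
Tool frame: the origin (TCP) lies on the front face of the gripper's body, between the roots of the fingers; the fingertips stand 73 mm ahead of it and the grasp point (between the pads) lies 54 mm ahead of it (env.nose_length is the distance from the TCP to the fingertips, in m); z points along the fingers, y is the direction in which the jaws open and shut (so a half turn about z gives the same grasp; the last joint's range is limited). The gripper opens to 85 mm and grips with 20 to 120 N. Pads are 22 mm wide; open, the fingers measure 114 mm over their backs; the gripper's body (76 mm by 85 mm) begins 54 mm behind the grasp point. The pads swing forward as they close: fully open they stand 13 mm farther back than shut.
Start: joints at [-1.308, 0.477, 0.022, 1.555, -0.011, 1.109, -0.083], TCP at [0.245, 0.629, 0.304] pointing down, gripper open.
Joint ranges: [-2.96, 2.96], [-0.34, 2.1], [-1.41, 1.46], [0.24, 2.44], [-1.37, 4.51], [0.17, 1.92], [-2.96, 2.96]. Speed limits (rad/s): [2.39, 2.39, 3.14, 3.14, 3.14, 3.14, 3.14].

## Interface

Orientations are given as a unit quaternion [w, x, y, z].
In Python, from cell import env, kin, camera, calibration, job gives the robot as it stands. The module is installed in compiled form; this text tells all that it offers. Calls block until the motion is done:
- env.reach(position, orientation): joint-space move of the TCP to a pose.
- env.movel(position, velocity=0.15, rot=None, stop_force=None): straight line of the TCP; rot=None keeps the orientation; velocity is the mean speed in m/s. With stop_force (N) it stops when the force on the tool has changed by that much, and returns True; else False.
- env.goto_joints(angles): joint-space move.
- env.grip(opening, f_grip=None): finger opening in m; f_grip is the grip in N (None keeps the last); returns when the fingers have stopped.
- env.dwell(seconds).
- kin.inverse_kinematics(position, orientation): joint angles nearest the present ones, or None.
- env.get_state(): the state.
- camera(name): name is "scene" or "side" or "wrist"; returns (picture, depth): 384x512x3 uint8, blue, green, red; 384x512 float32, m along the optical axis (not along the pixel's ray), 0 where there is no reading.
- calibration(name): a dict with "fx", "fy", "cx", "cy" (pixels), "k1" (the pictures are not rectified: a ray, as slopes to the right and down, at radius r is drawn at 1 + k1 r^2 times it, then the intrinsics apply), "rvec" (rotation vector, rad) and "tvec" (3), from world to camera coordinates, as OpenCV has them. Camera axes: x right, y down, z forward; pixel columns grow to the right and rows downward; lengths in m; the calibration is good to about 2 mm. A picture is of the moment at which its call begins: read the wrist's pose just before it. calibration takes no time and is no camera call; for the wrist camera it gives the pose at the moment of the call.
A pose or a line that the arm cannot do raises env.PlanningError and nothing moves.
- job.job_done(): hands the job in, once; it reports no verdict.
The state is a dict: "time": time; "qpos": joint angles; "joint_velocities": joint speeds; "joint_torque": joint torques, N m; "tcp_pos": TCP position; "orientation": TCP orientation; "force": force on the tool from outside, world axes, zero at the start; "torque": the same for the moment, N m; "opening": finger opening in m.
Only numpy, scipy, OpenCV 4.12 (cv2) and the standard library are available. Lean on these libraries where they do the work, as an engineer would, in place of code of your own. Each camera call takes 0.05 s, during which the arm holds its last target.

## Task

Load the tall, slim levelling foot into the checking stand: slide it sideways along the slotted plate with its flange underneath the plate, and push it gently on past the two spring balls until it is fully home against the end of the slot, upright under the dial gauge. Then push the gauge head all the way down to its stop so that the sprung plunger sits on the foot's tip and reads its height, and leave everything like that. Leave the other loose things on the bench where they are.

Things in the scene. Friction and masses are not known exactly. Their poses are not given: they have to be found in the camera images.
- foot_center (a point): The slim foot to load: silver aluminium, round, 70 mm tall, about 0.1 kg, stands upright on the bench. Flange disc 40 mm diameter, 6 mm thick; barrel 20 mm diameter up to 60 mm; steel tip 14 mm diameter, flat top at 70 mm. Point: on its axis, 35 mm above the underside; z up along the axis, yaw means nothing. Grip the upper half of the barrel so that the fingers pass above the slotted plate.
- stand_home (a point): The stand, fixed to the bench. Point: on top of its base slab, where the axis of a fully home foot stands, under the gauge. x runs level along the slot from the mouth to the closed end, y across, z up. Slab 12 mm thick, 110 mm wide, from x -140 to +80 mm; x -140 to -90 is a bare apron to stand the foot on. The foot slides on the slab.
- slot_plate: The slotted plate. Origin: middle of the slot's open mouth, at x -90 mm from stand_home, on its top face, 14.5 mm above the slab; axes as stand_home. Steel, 7 mm thick, 84 mm wide; its underside is 7.5 mm above the slab, so the flange has 1.5 mm play, in a tunnel 50 mm wide. Slot 22.5 mm wide, 4 mm chamfers at the mouth; its end wall stops the barrel when the foot is home.
- balls_mid (a point): Midway between two steel spring balls in the slot's sides, 5 mm before home, at plate height. They stand 17.5 mm apart; the 20 mm barrel meets them 11 mm before home and takes 5 to 15 N to push past (least when pushed low), then snaps against the end wall. The gauge overhangs here: push the released foot from behind, low on the barrel just above the plate, gripper leaning back about 40 degrees.
- head_cap (a point): Gauge head: dial gauge on a grey carriage sliding on the column. Point: centre of the flat top of its dark round cap (28 mm diameter), straight above stand_home; 206 mm above the slab when fully up, 176 mm at the stop. Press here from above. The dial (54 mm diameter, axis along x, centre 43 mm below this point) reaches 13 mm from the gauge axis towards the mouth.
- plunger_tip (a point): Underside of the gauge's sprung plunger tip, 8 mm diameter, straight above stand_home; 94 mm above the slab with the head fully up (24 mm above a home foot). An 8 mm stem joins it to the dial above.
- column_top (a point): Top of the stand's steel column, 22 mm diameter, 50 mm past stand_home along x, 188 mm above the slab.
- gauge_head (a joint): How far the gauge head has been lowered, in m: 0 fully up, 0.030 fully down at the stop collar. It is counterbalanced and held by friction (about 5 N to move it): it stays where it is left. It starts 0 to 6 mm down.
- plunger (a joint): How far the gauge's sprung plunger is pushed in, in m: 0 hanging free, at most 0.012; spring force about 0.4 N at 0, 0.1 N more per mm. It reads 0.006 when the head is at its stop and the foot stands home beneath it.
- spare_center (a point): A spare levelling foot of another size, a bystander: same silver metal but squat, 44 mm tall, flange 56 mm and barrel 34 mm in diameter (too big for the slot). This point is on its axis 22 mm above its underside.
- cap: Bystander: red knurled cap, 32 mm diameter, 15 mm tall; origin at the centre of its underside.
- magnet: Bystander: black ceramic magnet block 40 x 22 x 10 mm; origin at the centre of its underside.
- level: Bystander: round bubble level, 36 mm diameter, 12 mm tall; origin at the centre of its underside.
- locknut: Bystander: steel ring, 30 mm diameter, 8 mm tall; origin at the centre of its underside.
- hex_key: Bystander: L-shaped steel hex key lying flat, 85 mm long, 6 mm thick; origin under the middle of its long arm.
- screwdriver: Bystander: screwdriver 180 mm long lying flat along its x axis.
Mind the look-alikes: they are no part of the job. What is shaped like the part that bears foot_center but brown is not meant. What is shaped like the part that bears stand_home but blue is not meant.

How it is judged:
On the way, in this order (a step that is already met when the one before it is completed fails the run):
1. the slim foot is home in the slot against its end, flange under the plate, upright (x of foot_center in the frame of stand_home above -0.0025 m and horizontal distance between foot_center and stand_home below 0.004 m and z of foot_center in the frame of stand_home between 0.032 and 0.038 m and angle between foot_center's own z axis and vertical below 0.08 rad), for 0.2 s.
2. the gauge head is down at its stop and the plunger reads the foot's height (all of step 1 and value of joint gauge_head above 0.0275 m and value of joint plunger between 0.0035 and 0.0085 m), for 0.2 s.
At the end, for the whole second after the job is handed in: Slim foot at most 2.5 mm short of home along the slot and within 4 mm of it, standing on the slab (centre 32-38 mm above it), flange under the plate, within 0.08 rad of upright. Gauge head within 2.5 mm of its lower stop, plunger pushed in 3.5 to 8.5 mm. Foot and head at rest (all of step 2 and linear speed of foot below 0.01 m/s and velocity of joint gauge_head below 0.005 m/s); the robot touches nothing.
It fails at once if the foot is forced against the slotted plate with more than 45 N (contact force between foot and slot_plate above 45 N).
It fails at once if a bystander is moved by more than 30 mm (distance of any of spare_center, cap, magnet, level, locknut, hex_key, screwdriver from where it was at the start of the episode above 0.03 m).
It also fails if it takes over 58 s, if anything falls off the work surface, if the arm or the gripper's body presses on something with over 40 N, if the wrist force passes 120 N, or if a joint passes its speed limit or range.

## Working session

There is one attempt and no reset: what is moved stays moved. The work goes in short steps, each a Python script; the robot and the scene stay as the last script left them, time stands still between calls to the robot, and variables do not carry over. Pictures are saved under pics/ and viewed, and the job is handed in when it is done.

```bash
mkdir -p pics
python3 - <<'E'
from cell import env,camera,calibration
import cv2
for n in ["scene","side","wrist"]:
    p,d=camera(n); cv2.imwrite(f"pics/{n}0.png",p); c=calibration(n); print(n,c)
s=env.get_state(); print(s['time'],s['tcp_pos'],s['orientation'])
E
```

```text
scene {'fx': 374.7472473138135, 'fy': 374.7472473138135, 'cx': 253.81240330977357, 'cy': 192.2631529712151, 'k1': -0.084850121502167, 'rvec': array([ 2.05255927,  1.12662038, -0.51469393]), 'tvec': array([-0.28396773, -0.13629737,  1.3651058 ])}
side {'fx': 393.3304381423206, 'fy': 393.3304381423206, 'cx': 252.69388742321289, 'cy': 190.78756472004218, 'k1': -0.12752308758279576, 'rvec': array([ 0.71598592, -2.67674764,  1.02197061]), 'tvec': array([0.4422651 , 0.26186417, 1.08544759])}
wrist {'fx': 266.8436882223465, 'fy': 266.8436882223465, 'cx': 255.9093648725009, 'cy': 192.89895194600732, 'k1': 0.01209148138374825, 'rvec': array([-2.3540775 , -1.61075779, -0.2691192 ]), 'tvec': array([-0.67481306, -0.04445074,  0.38187766])}
0.15 [0.24446545 0.62877998 0.30313684] [-7.04953232e-05  1.84320870e-01  9.82865858e-01 -7.18564744e-04]
```

View pics/scene0.png

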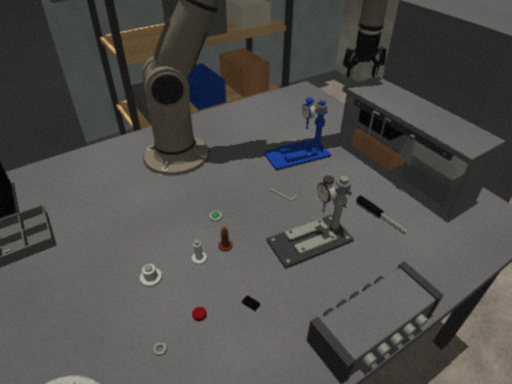

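View pics/side0.png

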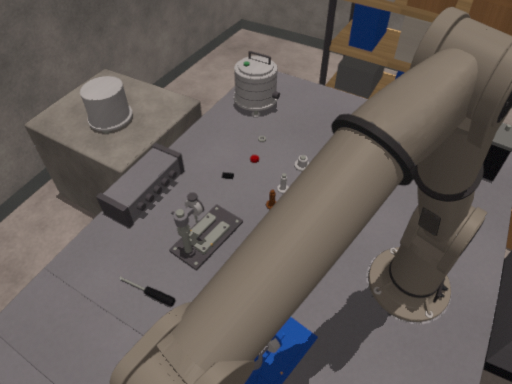

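View pics/wrist0.png

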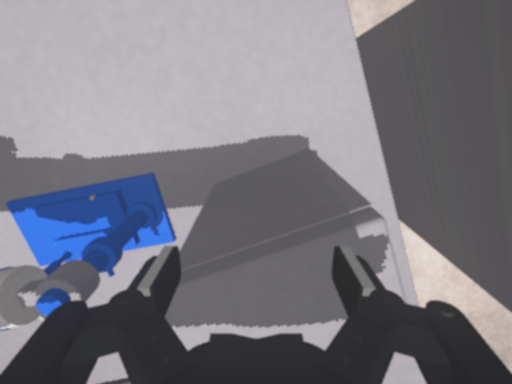

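The scene view shows the slim silver foot at about (199,252), its brown look-alike at (225,240), the squat spare at (150,273) and the grey stand at (310,240). The blue stand at (298,150) is the decoy. Next I'll get rough positions.

```bash
cat > h.py <<'E'
import numpy as np, cv2
from cell import env,kin,camera,calibration,job
from scipy.spatial.transform import Rotation as R
def RT(c): return cv2.Rodrigues(np.asarray(c['rvec'],float))[0],np.asarray(c['tvec'],float)
def ray(c,u,v):
    Rm,t=RT(c); xd=(u-c['cx'])/c['fx'];yd=(v-c['cy'])/c['fy']
    p=cv2.undistortPoints(np.array([[[u,v]]],float),np.array([[c['fx'],0,c['cx']],[0,c['fy'],c['cy']],[0,0,1.]]),np.array([c['k1'],0,0,0,0.]))[0,0]
    return -Rm.T@t, Rm.T@np.array([p[0],p[1],1.])
def onz(c,u,v,z):
    o,d=ray(c,u,v); return o+d*(z-o[2])/d[2]
def atd(c,u,v,dep):
    o,d=ray(c,u,v); return o+d*dep
def proj(c,P):
    Rm,t=RT(c); q=cv2.projectPoints(np.array(P,float).reshape(-1,1,3),np.array(c['rvec'],float),t,np.array([[c['fx'],0,c['cx']],[0,c['fy'],c['cy']],[0,0,1.]]),np.array([c['k1'],0,0,0,0.]))[0]
    return q.reshape(-1,2)
def down(yaw): # tool down, tool x heading yaw ; y = opposite side
    return (R.from_euler('z',yaw)*R.from_euler('x',np.pi))
def q(r): 
    x=r.as_quat(); return [x[3],x[0],x[1],x[2]]
E
python3 - <<'E'
from h import *
p,d=camera("scene");c=calibration("scene")
for n,u,v,z in [("foottop",197,243,.07),("footflange",199,258,.003),("slabL",282,261,.012),("slabFR",352,238,.012),("slabBR",333,217,.012),("slabBL",268,238,.012),("cap",344,181,.215),("brown",225,246,.003),("spare",150,275,.003)]:
    print(n,onz(c,u,v,z).round(3), atd(c,u,v,d[v,u]).round(3))
c=calibration("side")
for n,u,v,z in [("foottop",284,177,.07),("flange",283,188,.003)]: print(n,onz(c,u,v,z).round(3))
p,_=camera("scene");cv2.imwrite("pics/crop.png",cv2.resize(p[160:320,120:420],None,fx=2.6,fy=2.6,interpolation=cv2.INTER_CUBIC))
p,_=camera("side");cv2.imwrite("pics/crops.png",cv2.resize(p[130:290,100:340],None,fx=3,fy=3,interpolation=cv2.INTER_CUBIC))
E
```

```text
foottop [ 0.485 -0.143  0.07 ] [ 0.484 -0.143  0.069]
footflange [ 0.479 -0.142  0.003] [ 0.485 -0.144  0.011]
slabL [0.612 0.035 0.012] [0.61  0.036 0.009]
slabFR [0.652 0.248 0.012] [0.654 0.245 0.015]
slabBR [0.56  0.258 0.012] [0.597 0.215 0.066]
slabBL [0.525 0.05  0.012] [0.526 0.049 0.013]
cap [0.62  0.204 0.215] [0.607 0.219 0.199]
brown [ 0.479 -0.063  0.003] [ 0.486 -0.066  0.012]
spare [ 0.462 -0.275  0.003] [ 0.485 -0.278  0.031]
foottop [ 0.47  -0.132  0.07 ]
flange [ 0.476 -0.144  0.003]
```

View pics/crop.png

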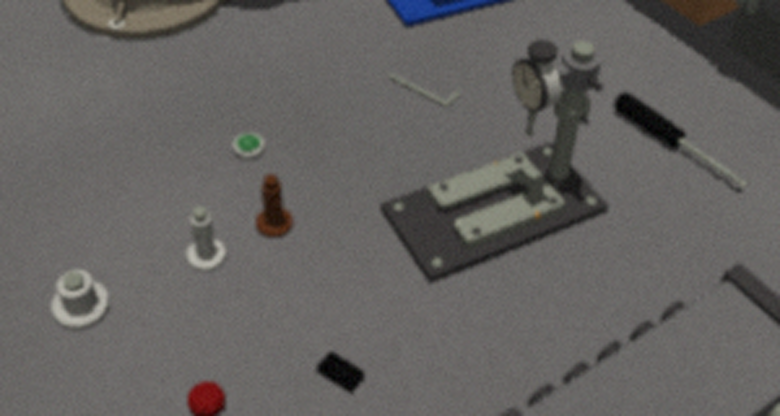

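View pics/crops.png

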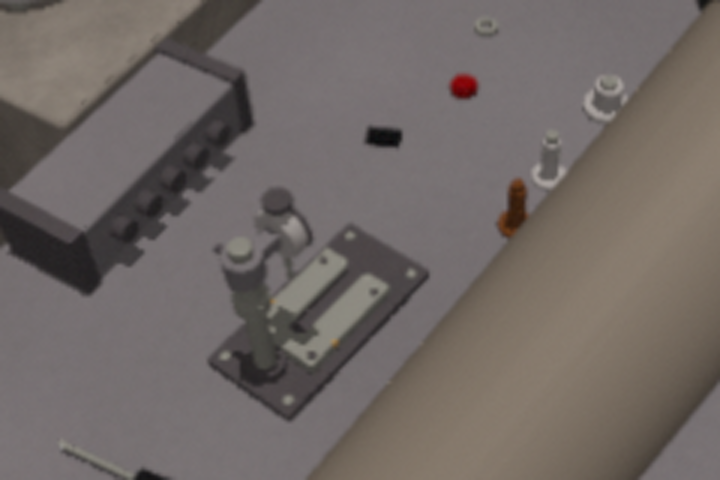

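Run:
```python
from h import *
env.reach([.545,0.0,.33],q(down(1.39+np.pi)))
c=calibration("wrist");p,d=camera("wrist");np.savez("w1.npz",p=p,d=d,**c)
cv2.imwrite("pics/w1.png",cv2.resize(p,(768,576),interpolation=cv2.INTER_CUBIC))
s=env.get_state();print(s['time'],s['qpos'],s['tcp_pos'])
```

```text
2.8833 [-0.31590464  0.23786545  0.23852931  1.85110653 -0.06407836  1.06001332
  2.90931912] [0.54509265 0.00079545 0.3299416 ]
```

View pics/w1.png

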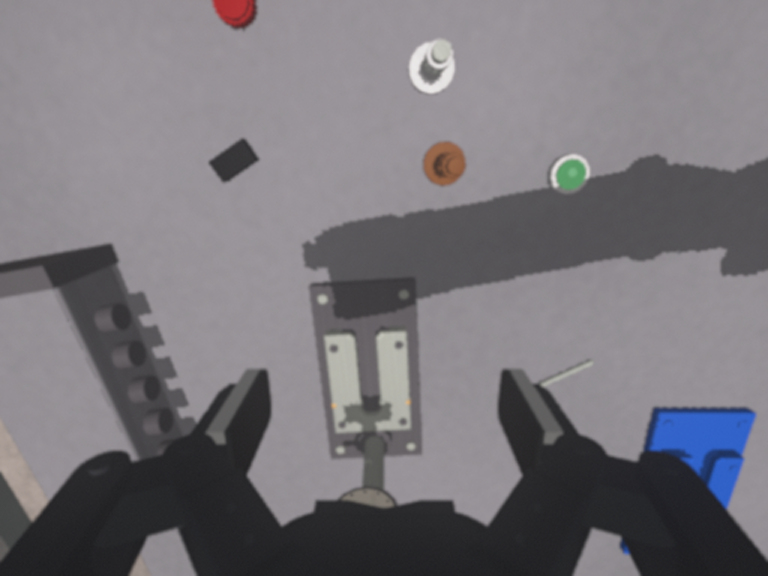

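The wrist picture (768x576) shows the slim foot's flange at (432,67), the brown decoy at (445,163), the stand slab with corners (311,284), (414,279), (421,453), (331,458), and the slot running down the middle at x≈366–372. Next I'll fit these more closely.

Run:
```python
from h import *
f=np.load("w1.npz");p=f['p'];d=f['d'];c={k:f[k] for k in f if k not in 'pd'}
c={k:(float(v) if v.ndim==0 else v) for k,v in c.items()}
g=cv2.cvtColor(p,cv2.COLOR_BGR2GRAY)
cv2.imwrite("pics/w1a.png",cv2.resize(p[180:310,190:300],None,fx=4.5,fy=4.5,interpolation=cv2.INTER_CUBIC))
# flange
sub=g[20:70,260:320];m=(sub>185).astype(np.uint8)
n,l,st,ce=cv2.connectedComponentsWithStats(m);print(st.tolist())
# use the outer hull of white blob incl
i=1+np.argmax(st[1:,4]);cs,_=cv2.findContours((l==i).astype(np.uint8),cv2.RETR_EXTERNAL,cv2.CHAIN_APPROX_NONE)
cp=max(cs,key=len).reshape(-1,2)+[260,20]
W=np.array([onz(c,u,v,.005)[:2] for u,v in cp]); 
# circle fit
A=np.c_[2*W,np.ones(len(W))];x=np.linalg.lstsq(A,(W**2).sum(1),rcond=None)[0];r=np.sqrt(x[2]+x[0]**2+x[1]**2);print("flange",x[:2],r)
from scipy.optimize import least_squares
so=least_squares(lambda x:np.hypot(W[:,0]-x[0],W[:,1]-x[1])-.020,x[:2],loss='soft_l1',f_scale=.001);print(so.x)
print("tip by depth",[atd(c,u,v,d[v,u]).round(4).tolist() for u,v in [(294,33),(294,31),(288,45)]])
for u,v in [(311,284),(414,279),(421,453),(331,458)]: print(onz(c,u/1.5,v/1.5,.012).round(4))
# plate masks
sub=g[215:300,205:285]; hsv=None
m=((g>125)&(np.arange(512)[None]>205)&(np.arange(512)[None]<285)&(np.arange(384)[:,None]>215)&(np.arange(384)[:,None]<295)).astype(np.uint8)
n,l,st,ce=cv2.connectedComponentsWithStats(m);print([ (s.tolist()) for s in st if s[4]>50])
print(g[235,205:285].tolist())
```

```text
[[0, 0, 60, 50, 2381], [13, 7, 30, 35, 619]]
flange [ 0.47831936 -0.14317658] 0.019675787684879795
[ 0.47836096 -0.14309357]
tip by depth [[0.4791, -0.1421, 0.0717], [0.4787, -0.1442, 0.0706], [0.485, -0.1343, 0.0565]]
[0.6282 0.0309 0.012 ]
[0.5237 0.0444 0.012 ]
[0.5493 0.2609 0.012 ]
[0.6565 0.2489 0.012 ]
[[0, 0, 512, 384, 193108], [206, 216, 13, 79, 646], [278, 216, 7, 79, 401], [250, 221, 24, 67, 1279], [216, 223, 26, 66, 1174]]
[148, 147, 148, 147, 147, 141, 126, 109, 102, 101, 101, 114, 142, 167, 176, 172, 163, 160, 163, 170, 178, 182, 183, 183, 183, 182, 180, 181, 182, 182, 181, 171, 141, 110, 100, 101, 101, 102, 103, 103, 104, 102, 103, 102, 102, 112, 137, 164, 179, 182, 182, 181, 182, 182, 183, 182, 182, 184, 184, 183, 182, 181, 182, 181, 181, 174, 148, 117, 102, 99, 101, 102, 103, 111, 129, 142, 146, 146, 144, 144]
```

View pics/w1a.png

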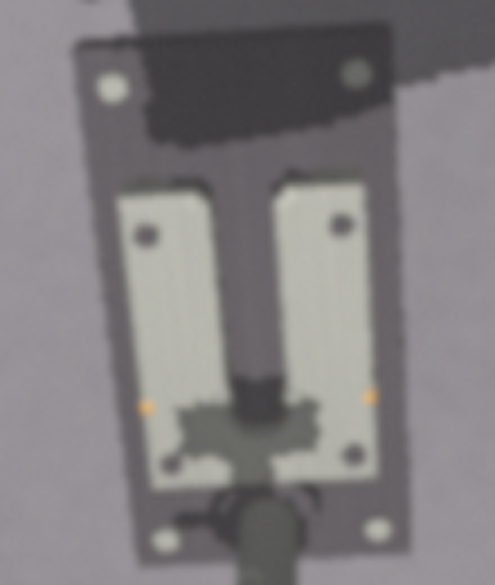

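```bash
cat > plate.py <<'E'
from h import *
def fitplate(p,c,rows,cols,thr=141):
    g=cv2.cvtColor(p,cv2.COLOR_BGR2GRAY).astype(float)
    E=[[],[],[],[]]
    for r in rows:
        x=np.arange(cols[0],cols[1]);v=g[r,cols[0]:cols[1]]
        s=[]
        # bench|slab|plate|slot|plate|slab|bench: crossings
        for i in range(len(v)-1):
            if (v[i]-thr)*(v[i+1]-thr)<0: s.append((x[i]+(thr-v[i])/(v[i+1]-v[i]),v[i+1]>v[i]))
        if s and not s[0][1]: s=s[1:]
        s=s[:4]
        if len(s)==4 and [t[1] for t in s]==[1,0,1,0]:
            for k in range(4): E[k].append(onz(c,s[k][0],r,.0265)[:2])
    L=[]
    for e in E:
        e=np.array(e); l=cv2.fitLine(e.astype(np.float32),cv2.DIST_HUBER,0,1e-4,1e-4).ravel(); 
        if l[1]<0: l[:2]*=-1
        L.append(l)
    return E,L
E
python3 - <<'E'
from plate import *
f=np.load("w1.npz");p=f['p'];d=f['d'];c={k:f[k] for k in f if k not in 'pd'}
c={k:(float(v) if v.ndim==0 else v) for k,v in c.items()}
E,L=fitplate(p,c,range(229,264),(208,284))
print(len(E[0]))
for l in L: print("yaw",np.arctan2(l[1],l[0]),"pt",l[2:])
y=np.mean([np.arctan2(l[1],l[0]) for l in L]);ex=np.array([np.cos(y),np.sin(y)]);ey=np.array([-ex[1],ex[0]])
o=np.array([l[2:]@ey for l in L]);print(y,"offsets",o,"outer w",o[0]-o[3],"slot",o[1]-o[2],"mid",(o[0]+o[3])/2,(o[1]+o[2])/2)
g=cv2.cvtColor(p,cv2.COLOR_BGR2GRAY).astype(float)
# mouth and far edge along columns on the plates
def cross(col,r0,r1,thr,rise):
    v=g[r0:r1,col]
    for i in range(len(v)-1):
        if (v[i]-thr)*(v[i+1]-thr)<0 and (v[i+1]>v[i])==rise: return r0+i+(thr-v[i])/(v[i+1]-v[i])
for col in (222,226,230,256,260,264,268):
    a=cross(col,212,232,135,True);b=cross(col,276,300,130,False)
    print(col,a,b, a and onz(c,col,a,.0265)[:2]@ex, b and onz(c,col,b,.0265)[:2]@ex)
# orange marks
hsv=cv2.cvtColor(p,cv2.COLOR_BGR2HSV);m=cv2.inRange(hsv,(8,90,120),(25,255,255));m[:,:200]=0;m[:,300:]=0;m[:220]=0;m[300:]=0
n,l,st,ce=cv2.connectedComponentsWithStats(m)
for i in range(1,n): P=onz(c,*ce[i],.0265);print("orange",st[i][4],P,P[:2]@ex,P[:2]@ey)
for u,v in [(311,284),(414,279),(421,453),(331,458)]: 
  P=onz(c,u/1.5,v/1.5,.012);print("slab",P[:2]@ex,P[:2]@ey)
E
```

```text
31
yaw 1.4517583 pt [0.629585   0.11965966]
yaw 1.6299791 pt [0.6017429  0.12820457]
yaw 1.8572146 pt [0.58153236 0.13187101]
yaw 2.3779407 pt [0.5668072 0.1275994]
1.8292232 offsets [-0.63925874 -0.61452496 -0.59592247 -0.58059466] outer w -0.058664083 slot -0.01860249 mid -0.6099267 -0.6052237
222 222.78787878787878 279.25 -0.07635330400092877 0.01554752798483163
226 222.5 281.7142857142857 -0.07417004114751474 0.022734914804677764
230 222.43243243243242 288.17391304347825 -0.07165549346711132 0.037166164755284455
256 220.9142857142857 286.47058823529414 -0.05697749539336714 0.05265707931355366
260 220.6216216216216 286.47222222222223 -0.05481609797022779 0.05551298854325313
264 220.52631578947367 286.53333333333336 -0.05235414932209279 0.05847702494307394
268 220.33333333333334 278.6 -0.05004333969746625 0.04688530224283622
orange 4 [0.55228369 0.17745599 0.0265    ] 0.03042167306446667 -0.5792947738384837
orange 3 [0.63460619 0.16758076 0.0265    ] -0.00016396559970533508 -0.6563598970557496
slab -0.13063961818511238 -0.6152128724331763
slab -0.0908809022011504 -0.5176919865386406
slab 0.11183460696208951 -0.5977372939291001
slab 0.07288083113414313 -0.6983620775240503
```

Run:
```python
from plate import *
f=np.load("w1.npz");p=f['p'];d=f['d'];c={k:f[k] for k in f if k not in 'pd'}
c={k:(float(v) if v.ndim==0 else v) for k,v in c.items()}
E,L=fitplate(p,c,range(239,262),(208,284))
print(len(E[0]))
for l in L: print("yaw",np.arctan2(l[1],l[0]),"pt",l[2:])
y=np.median([np.arctan2(l[1],l[0]) for l in L]);print(y)
a=onz(c,311/1.5,284/1.5,.012)-onz(c,331/1.5,458/1.5,.012);b=onz(c,414/1.5,279/1.5,.012)-onz(c,421/1.5,453/1.5,.012)
print("slab yaws",np.arctan2(-a[1],-a[0]),np.arctan2(-b[1],-b[0]))
a=onz(c,147/4.5+190,407/4.5+180,.0265);b=onz(c,370/4.5+190,397/4.5+180,.0265);print("orange",a,b,np.arctan2(a[1]-b[1],a[0]-b[0])+np.pi/2,np.linalg.norm(a-b))
for n,u,v in [("h1",147,235),("h2",341,224),("h3",171,463),("h4",353,455)]: print(n,onz(c,u/4.5+190,v/4.5+180,.0265))
for n,u,v in [("s1",112,88),("s2",356,73),("s3",165,540),("s4",378,530)]: print(n,onz(c,u/4.5+190,v/4.5+180,.013))
```

```text
20
yaw 1.4516754 pt [0.63086206 0.13015889]
yaw 1.4475013 pt [0.5998098  0.13319714]
yaw 1.4512675 pt [0.5778878 0.1367486]
yaw 1.4504185 pt [0.54775065 0.14897346]
1.450843
slab yaws 1.4413639688205913 1.4531510993698165
orange [0.63303374 0.16808509 0.0265    ] [0.5520699  0.17841466 0.0265    ] 1.4438993675650587 0.08162011658469577
h1 [0.6177288 0.0996569 0.0265   ]
h2 [0.55075176 0.10750328 0.0265    ]
h3 [0.62957788 0.19356734 0.0265    ]
h4 [0.56230933 0.20215282 0.0265    ]
s1 [0.6203629  0.04895923 0.013     ]
s2 [0.53676816 0.05855746 0.013     ]
s3 [0.64314796 0.23858636 0.013     ]
s4 [0.55951472 0.24883031 0.013     ]
```

```bash
cat >> h.py <<'E'
YAW=1.4505; EX=np.array([np.cos(YAW),np.sin(YAW),0]);EY=np.array([-EX[1],EX[0],0]);EZ=np.array([0,0,1.])
HOME=.2466*EX-.5684*EY+.012*EZ
E
python3 - <<'E'
from plate import *
f=np.load("w1.npz");p=f['p'];c={k:f[k] for k in f if k not in 'pd'}
c={k:(float(v) if v.ndim==0 else v) for k,v in c.items()}
for u,v in [(226,222.5),(230,222.4),(256,220.9),(260,220.6),(264,220.5)]:
    P=onz(c,u,v,.0265);print("mouth->home",P@EX+.09)
print(HOME)
F=np.array([.4786,-.1431,0])
for dy in np.arange(-1.6,1.7,.4):
    print(round(dy,2),[None if (k:=kin.inverse_kinematics(F+[0,0,h],q(down(YAW+np.pi+dy)))) is None else k.round(2).tolist() for h in (.1,)])
E
```

```text
mouth->home 0.24674700786643913
mouth->home 0.24694436723807728
mouth->home 0.24678574679580306
mouth->home 0.24664383494821135
mouth->home 0.2468385160861202
[0.59388582 0.17660621 0.012     ]
-1.6 [[-0.17, 0.54, 0.41, 2.14, -0.41, 0.54, 1.98]]
-1.2 [[-0.1, 0.52, 0.33, 2.14, -0.32, 0.53, 2.29]]
-0.8 [[-0.07, 0.52, 0.29, 2.13, -0.29, 0.53, 2.66]]
-0.4 [[0.02, 0.5, 0.18, 2.13, -0.17, 0.52, 2.95]]
-0.0 [[0.48, 0.53, -0.39, 2.1, 0.35, 0.58, 2.86]]
0.4 [[0.93, 0.73, -0.99, 2.07, 0.86, 0.83, 2.84]]
0.8 [[-0.68, 1.02, 1.26, 2.17, -1.23, 1.04, -1.16]]
1.2 [[-0.68, 1.02, 1.26, 2.17, -1.23, 1.04, -0.76]]
1.6 [[-0.68, 1.02, 1.26, 2.17, -1.23, 1.04, -0.36]]
```

Run:
```python
from h import *
F=np.array([.4785,-.1431,0]);r=q(down(YAW+np.pi-.8))
env.grip(.045,40)
env.reach(F+[0,0,.185],r)
print(env.get_state()['time'])
c=calibration("wrist");p,d=camera("wrist")
cv2.imwrite("pics/g1.png",p)
t=proj(c,F+[0,0,.07])[0].round().astype(int);print("exp tip px",t)
env.movel(F+[0,0,.100],velocity=.1)
env.grip(.01,40)
s=env.get_state();print(s['opening'],s['time'],s['force'],s['tcp_pos'])
p,d=camera("wrist");cv2.imwrite("pics/g2.png",p)
```

```text
4.225
exp tip px [257 213]
0.01880549622487484 5.6167 [-0.27096534  0.2968221   5.27141912] [ 0.47887106 -0.14314034  0.1005971 ]
```

View pics/g1.png

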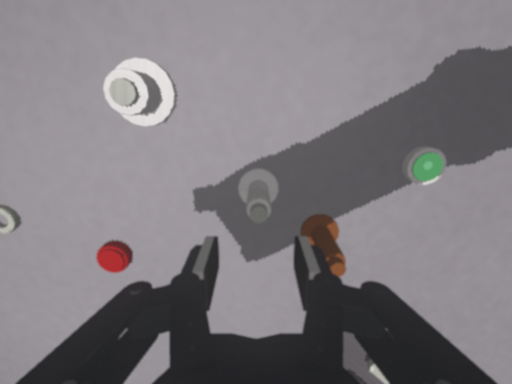

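View pics/g2.png

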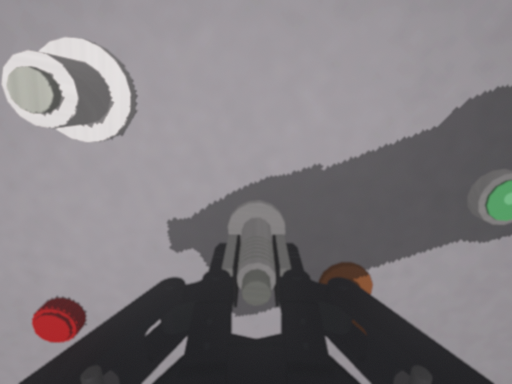

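Tip seen at (257,213), as predicted, and the barrel is centred between the pads (opening 18.8 mm). Next is lifting it and carrying it to the apron.

Run:
```python
from h import *
s=env.get_state();t=s['tcp_pos']
env.movel([t[0],t[1],.205],velocity=.15)
r=q(down(YAW+np.pi))
T=HOME-.118*EX
env.reach([T[0],T[1],.205],r)
print(env.get_state()['time'],env.get_state()['qpos'].round(2))
env.movel([T[0],T[1],.135],velocity=.12)
c=calibration("wrist");p,d=camera("wrist");np.savez("w2.npz",p=p,d=d,**c)
s=env.get_state();print(s['time'],s['opening'],s['force'],s['tcp_pos'])
cv2.imwrite("pics/a1.png",cv2.resize(p,(768,576),interpolation=cv2.INTER_CUBIC))
```

```text
7.425 [-0.32  0.44  0.15  1.88 -0.09  0.83  2.89]
8.2083 0.019147498078990233 [ 0.50255856 -0.01319738 -1.54787481] [0.58033935 0.0591956  0.13585922]
```

View pics/a1.png

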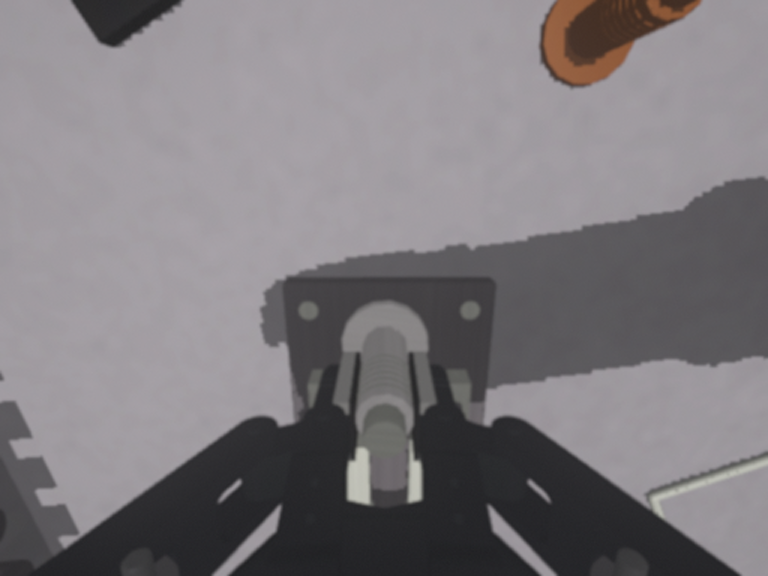

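Run:
```python
from plate import *
f=np.load("w2.npz");p=f['p'];c={k:f[k] for k in f if k not in 'pd'}
c={k:(float(v) if v.ndim==0 else v) for k,v in c.items()}
cv2.imwrite("pics/a1c.png",cv2.resize(p[180:340,180:340],None,fx=3.7,fy=3.7,interpolation=cv2.INTER_CUBIC))
g=cv2.cvtColor(p,cv2.COLOR_BGR2GRAY)
def loc(n,u,v,z):
    P=onz(c,u/1.5,v/1.5,z)-HOME;print(n,(P@EX).round(4),(P@EY).round(4))
loc("slabL",286,281,.012);loc("slabR",495,281,.012);loc("scrL",308,311,.013);loc("scrR",470,310,.013)
b=.0353
loc("flL",343,345,b+.006);loc("flR",428,345,b+.006);loc("tip",384,436,b+.07)
for r in (302,310,318,326): print(r,g[r,228:286].tolist())
```

```text
slabL -0.1397 -0.052
slabR -0.1397 0.0545
scrL -0.1236 -0.0416
scrR -0.1242 0.0426
flL -0.1183 -0.0208
flR -0.1183 0.0181
tip -0.12 -0.0019
302 [41, 42, 41, 42, 45, 51, 49, 52, 90, 142, 177, 189, 191, 193, 192, 192, 184, 161, 130, 110, 106, 107, 107, 108, 107, 107, 107, 107, 107, 107, 107, 108, 107, 107, 108, 108, 108, 106, 107, 108, 107, 105, 99, 93, 114, 150, 159, 130, 81, 49, 49, 49, 45, 43, 40, 40, 41, 41]
310 [41, 40, 50, 92, 145, 178, 189, 191, 194, 194, 191, 191, 190, 191, 191, 192, 187, 170, 140, 113, 105, 104, 104, 103, 102, 104, 104, 106, 107, 107, 109, 108, 107, 106, 105, 105, 104, 105, 107, 106, 106, 105, 103, 110, 132, 163, 183, 190, 192, 193, 191, 177, 140, 86, 47, 39, 40, 40]
318 [41, 43, 70, 119, 165, 186, 189, 190, 192, 191, 191, 190, 189, 189, 191, 190, 186, 169, 134, 107, 103, 103, 104, 102, 103, 103, 104, 105, 107, 107, 107, 107, 106, 105, 105, 104, 105, 106, 106, 107, 106, 103, 94, 97, 129, 164, 183, 189, 191, 192, 191, 182, 154, 108, 63, 41, 40, 40]
326 [38, 42, 68, 119, 164, 185, 189, 189, 191, 192, 192, 190, 189, 190, 191, 190, 189, 179, 142, 96, 73, 74, 73, 73, 74, 78, 86, 93, 96, 95, 96, 96, 95, 94, 93, 92, 90, 85, 79, 76, 74, 70, 70, 93, 135, 169, 185, 189, 190, 190, 189, 181, 154, 108, 62, 40, 38, 40]
```

View pics/a1c.png

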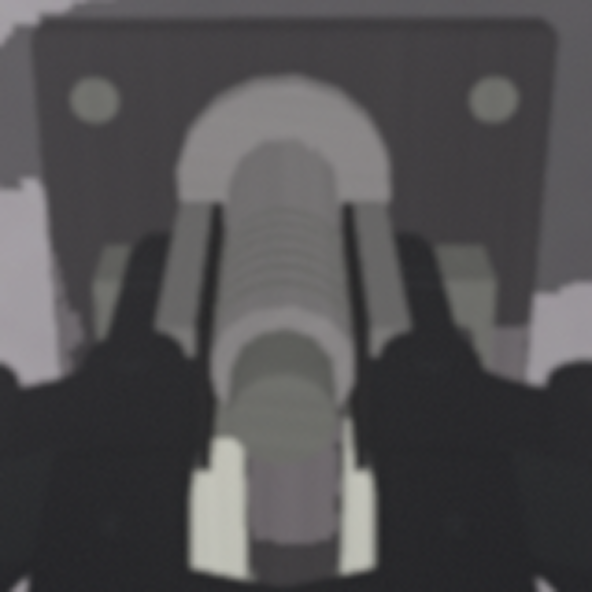

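Run:
```python
from plate import *
f=np.load("w2.npz");p=f['p'];c={k:f[k] for k in f if k not in 'pd'}
c={k:(float(v) if v.ndim==0 else v) for k,v in c.items()}
g=cv2.cvtColor(p,cv2.COLOR_BGR2GRAY).astype(float)
def cr(r,a,b,thr=146):
    for i in range(a,b):
        if (g[r,i]-thr)*(g[r,i+1]-thr)<0: return i+(thr-g[r,i])/(g[r,i+1]-g[r,i])
M=[]
for r in range(306,326,2):
    A=onz(c,cr(r,240,252),r,.0265)-HOME;B=onz(c,cr(r,266,278),r,.0265)-HOME
    print(r,A@EX,A@EY,B@EY,B@EY-A@EY,(A@EY+B@EY)/2)
s=env.get_state();P=np.array([0.58033935,0.0591956,0.13585922])-HOME;print(P@EX,P@EY)
# barrel edges & flange rows: print mid rows
for r in range(222,232,2): print(r,g[r,224:290].astype(int).tolist())
```

```text
306 -0.04064225396907512 -0.010933993726173983 0.011852095330442326 0.02278608905661631 0.0004590508021341715
308 -0.03858526085630114 -0.010884977627274561 0.011754794669483313 0.022639772296757874 0.00043490852110437614
310 -0.03651643507294014 -0.010637079488813551 0.011669257927848762 0.02230633741666231 0.0005160892195176054
312 -0.034435485490251175 -0.010612180565694736 0.01172033708944463 0.022332517655139366 0.0005540782618749466
314 -0.03234238903855183 -0.010639390833686039 0.011843941733211315 0.022483332566897354 0.0006022754497626379
316 -0.03023702274298767 -0.01076140361474128 0.011914907452469963 0.02267631106721124 0.0005767519188643417
318 -0.02811934320280657 -0.010867852131883475 0.011853157037249838 0.022721009169133312 0.0004926524526831814
320 -0.025989294395298956 -0.010879603522574244 0.011718917969049496 0.022598521491623738 0.0004196572232376258
322 -0.023846752192271496 -0.010845222082288235 0.011738234222770788 0.02258345630505902 0.0004465060702412765
324 -0.021691636135201253 -0.010733050576949748 0.011833364537515295 0.02256641511446504 0.000550156980
[... 980 characters left out ...]
5, 135, 135, 134, 132, 118, 96, 75, 66, 64, 64]
228 [66, 66, 71, 90, 115, 131, 134, 134, 134, 135, 134, 134, 135, 134, 134, 135, 134, 129, 121, 113, 111, 110, 110, 111, 111, 112, 112, 111, 112, 112, 111, 112, 113, 114, 114, 116, 116, 115, 114, 115, 115, 116, 115, 113, 111, 112, 120, 128, 133, 134, 134, 134, 133, 133, 134, 133, 133, 134, 133, 130, 119, 96, 74, 65, 64, 63]
230 [66, 65, 68, 84, 110, 128, 133, 133, 133, 133, 133, 133, 133, 133, 133, 133, 131, 125, 116, 110, 110, 111, 111, 112, 111, 112, 111, 112, 112, 110, 111, 112, 113, 115, 115, 116, 116, 115, 114, 114, 116, 115, 115, 113, 111, 111, 118, 128, 133, 135, 136, 134, 135, 135, 134, 134, 134, 133, 134, 133, 124, 101, 77, 65, 64, 64]
```

Slot centre lies at +0.5 mm lateral in this view and the foot at about -1.4 mm, so I shift it +1.9 mm, set it down on the apron and check again.

Run:
```python
from h import *
T=HOME-.118*EX+.0019*EY
env.movel([T[0],T[1],.120],velocity=.05)
h=env.movel([T[0],T[1],.109],velocity=.02,stop_force=4)
s=env.get_state();P=s['tcp_pos']-HOME;print(h,s['time'],s['opening'],s['force'].round(2),P@EX,P@EY,P[2])
c=calibration("wrist");p,d=camera("wrist");np.savez("w3.npz",p=p,d=d,**c)
cv2.imwrite("pics/a2c.png",cv2.resize(p[180:340,180:340],None,fx=3.7,fy=3.7,interpolation=cv2.INTER_CUBIC))
g=cv2.cvtColor(p,cv2.COLOR_BGR2GRAY).astype(float)
for r in (226,230,300,306,312,318,326): print(r,g[r,220:290].astype(int).tolist())
```

```text
True 9.0917 0.01913489920198212 [-1.64 -1.05  6.96] -0.11792661882987661 0.0017029876471356426 0.1006173303235403
226 [65, 66, 66, 67, 66, 67, 72, 94, 119, 133, 136, 137, 137, 137, 136, 136, 136, 137, 137, 136, 137, 136, 131, 123, 115, 113, 113, 112, 113, 113, 113, 113, 112, 112, 113, 114, 115, 116, 117, 118, 116, 116, 116, 116, 117, 117, 116, 114, 112, 116, 126, 133, 136, 136, 137, 136, 136, 137, 136, 136, 136, 137, 137, 134, 120, 96, 75, 67, 66, 65]
230 [65, 65, 65, 66, 66, 65, 68, 85, 112, 129, 134, 135, 135, 134, 135, 135, 135, 134, 136, 135, 134, 127, 117, 112, 112, 111, 113, 113, 113, 113, 113, 112, 112, 113, 113, 113, 115, 116, 117, 116, 117, 116, 116, 116, 117, 117, 116, 115, 113, 114, 119, 129, 134, 137, 136, 137, 136, 136, 136, 136, 135, 136, 136, 134, 125, 103, 78, 66, 65, 65]
300 [40, 41, 41, 40, 40, 41, 41, 39, 42, 42, 42, 41, 42, 43, 44, 44, 55, 79, 100, 107, 104, 90, 76, 73, 83, 96, 104, 109, 109, 110, 110, 110, 110, 110, 111, 111, 110, 111, 112, 111, 112, 111, 112, 112, 112, 112, 111, 104, 92, 77, 70, 78, 94, 101, 91, 70, 52, 45, 44, 43, 42, 41, 41, 42, 41, 41, 41, 40
[... 618 characters left out ...]
, 54, 41, 41, 42, 41, 41, 42, 43]
318 [41, 40, 42, 41, 41, 41, 41, 40, 40, 40, 50, 72, 99, 112, 118, 119, 120, 120, 121, 120, 116, 107, 103, 104, 106, 106, 106, 104, 104, 104, 105, 105, 107, 108, 108, 108, 110, 108, 108, 107, 106, 105, 104, 106, 106, 108, 107, 106, 104, 99, 99, 121, 158, 181, 191, 193, 194, 195, 194, 185, 156, 109, 63, 43, 39, 41, 41, 41, 40, 40]
326 [39, 40, 41, 40, 40, 40, 40, 40, 38, 41, 70, 120, 164, 187, 192, 192, 193, 193, 194, 193, 185, 159, 122, 99, 102, 106, 105, 104, 103, 103, 104, 105, 106, 107, 108, 109, 109, 108, 106, 107, 106, 105, 105, 105, 107, 106, 107, 106, 106, 101, 103, 127, 162, 183, 191, 194, 194, 194, 193, 184, 156, 109, 63, 42, 39, 40, 41, 41, 42, 41]
```

View pics/a2c.png

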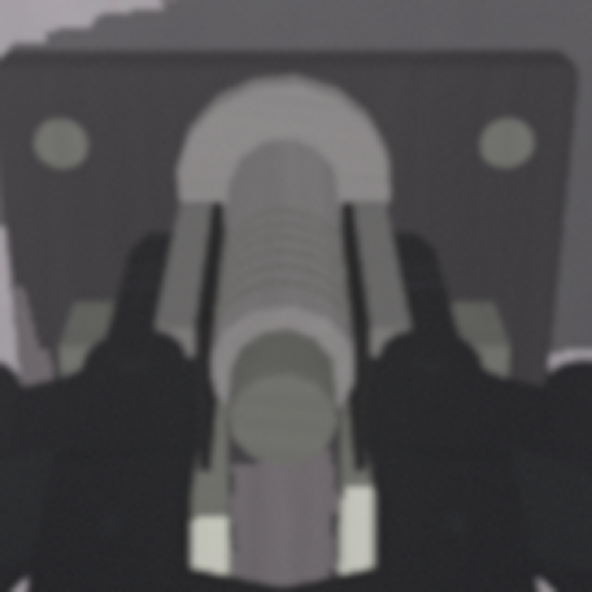

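Run:
```python
from h import *
def st(n):
    s=env.get_state();P=s['tcp_pos']-HOME;print(n,round(s['time'],2),round(s['opening'],4),s['force'].round(2),(P@EX).round(4),(P@EY).round(4),P[2].round(4))
L=.0022
T=HOME-.118*EX+L*EY
env.movel([T[0],T[1],.1128],velocity=.03);st("up")
for x in (-.092,-.07):
    T=HOME+x*EX+L*EY
    print(env.movel([T[0],T[1],.1128],velocity=.03,stop_force=10));st(x)
c=calibration("wrist");p,d=camera("wrist")
cv2.imwrite("pics/a3.png",p)
p,d=camera("side");cv2.imwrite("pics/a3s.png",p)
```

```text
up 9.39 0.0189 [-0.1   0.93  0.55] -0.118 0.0022 0.1007
False
-0.092 10.41 0.0189 [ 0.87 -0.17 -1.61] -0.0921 0.0023 0.1007
False
-0.07 11.29 0.0189 [-0.48 -0.01 -1.01] -0.0702 0.0022 0.1008
```

View pics/a3.png

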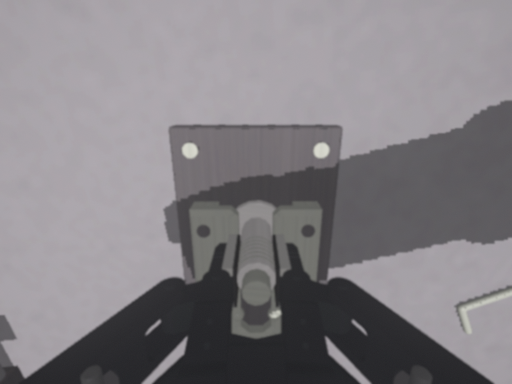

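View pics/a3s.png

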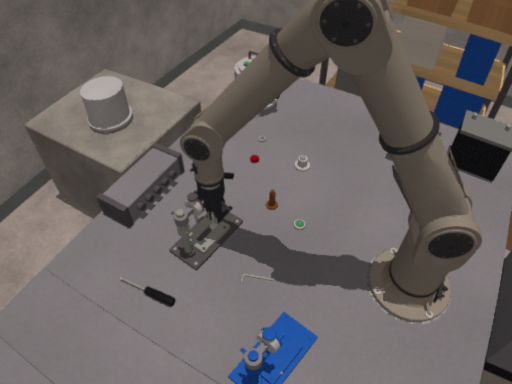

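The flange edge at (257,213) shows under the plate between the two halves, so the foot has entered cleanly with no force. Next: release, back off and check IK for the leaning push.

```bash
cat >> h.py <<'E'
def st(n):
    s=env.get_state();P=s['tcp_pos']-HOME;print(n,round(s['time'],2),round(s['opening'],4),s['force'].round(2),(P@EX).round(4),(P@EY).round(4),P[2].round(4))
def lean(deg,roll): # tool z = forward-down; roll about tool z from toolx=-EX
    return R.from_rotvec(-np.radians(deg)*EY)*down(YAW+np.pi)*R.from_euler('z',roll)
E
python3 - <<'E'
from h import *
L=.0022
env.grip(.040)
T=HOME-.15*EX+L*EY
env.movel([T[0],T[1],.1135],velocity=.12);st("back")
p,d=camera("wrist");cv2.imwrite("pics/a4.png",p)
for deg in (30,40):
  for roll in np.arange(-3.14,3.15,.785):
    r=lean(deg,roll);z=r.as_matrix()[:,2]
    o=[]
    for a in (-.1,-.03):
        k=kin.inverse_kinematics(HOME+a*EX+L*EY+.03*EZ-.073*z,q(r)); o.append(None if k is None else k.round(2).tolist())
    print(deg,round(roll,2),o)
E
```

```text
back 12.54 0.0402 [ 0.24 -0.36 -0.41] -0.1493 0.0022 0.1015
30 -3.14 [[-0.56, 0.83, 0.84, 2.01, -1.35, 1.16, 0.99], [-0.55, 0.73, 0.64, 1.99, -1.3, 0.97, 0.84]]
30 -2.36 [[-0.56, 0.83, 0.84, 2.01, -1.35, 1.16, 0.21], [-0.55, 0.73, 0.64, 1.99, -1.3, 0.97, 0.06]]
30 -1.57 [[-0.56, 0.83, 0.84, 2.01, -1.35, 1.16, -0.58], [-0.55, 0.73, 0.64, 1.99, -1.3, 0.97, -0.73]]
30 -0.78 [[-0.56, 0.83, 0.84, 2.01, -1.35, 1.16, -1.36], [-0.55, 0.73, 0.64, 1.99, -1.3, 0.97, -1.51]]
30 0.0 [[0.76, 0.87, -0.99, 1.92, 0.32, 0.6, 2.77], [0.5, 0.77, -0.79, 1.92, 0.01, 0.5, 2.93]]
30 0.79 [[0.18, 0.63, -0.18, 1.96, -0.73, 0.65, 2.88], [0.07, 0.63, -0.19, 1.95, -0.76, 0.6, 2.8]]
30 1.57 [[-0.03, 0.62, 0.09, 1.97, -0.93, 0.74, 2.26], [-0.14, 0.62, 0.07, 1.97, -0.97, 0.69, 2.18]]
30 2.36 [[-0.19, 0.65, 0.31, 1.98, -1.07, 0.83, 1.58], [-0.3, 0.64, 0.28, 1.98, -1.11, 0.78, 1.5]]
30 3.14 [[-0.37, 0.7, 0.55, 2.0, -1.2, 0.96, 0.89], [-0.47, 0.69, 0.52, 1.99, -1.24, 0.9, 0.81]]
40 -3.14 [[-0.2, 0.73, 0.43, 1.99, -1.27, 1.05, 1.03], [-0.82, 1.37, 1.35, 2.02, 4.46, 1.9, 1.04]]
40 -2.36 [[-0.2, 0.73, 0.43, 1.99, -1.27, 1.05, 0.24], [-0.33, 0.73, 0.43, 1.99, -1.35, 1.01, 0.19]]
40 -1.57 [[-0.2, 0.73, 0.43, 1.99, -1.27, 1.05, -0.54], [-0.33, 0.73, 0.43, 1.99, -1.35, 1.01, -0.59]]
40 -0.78 [[-0.2, 0.73, 0.43, 1.99, -1.27, 1.05, -1.33], [-0.33, 0.73, 0.43, 1.99, -1.35, 1.01, -1.38]]
40 0.0 [[0.95, 1.1, -1.2, 1.91, 0.48, 0.65, 2.73], [0.72, 0.94, -0.99, 1.92, 0.11, 0.49, 2.95]]
40 0.79 [[0.47, 0.73, -0.45, 1.94, -0.7, 0.66, 2.95], [0.33, 0.72, -0.44, 1.95, -0.8, 0.59, 2.94]]
40 1.57 [[0.15, 0.68, -0.03, 1.96, -1.03, 0.82, 2.43], [0.05, 0.68, -0.06, 1.97, -1.1, 0.75, 2.38]]
40 2.36 [[-0.06, 0.7, 0.24, 1.98, -1.18, 0.95, 1.75], [-0.15, 0.69, 0.2, 1.98, -1.25, 0.88, 1.7]]
40 3.14 [[-0.25, 0.75, 0.49, 1.99, -1.3, 1.09, 1.05], [-0.31, 0.73, 0.41, 1.99, -1.35, 1.0, 0.97]]
```

View pics/a4.png

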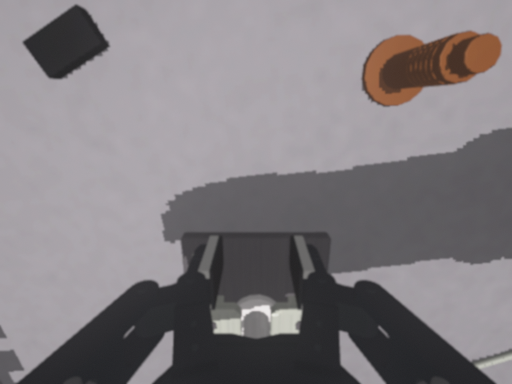

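The foot stands upright in the slot, tip at (257,325), and the gripper is clear. I'll close the fingers, lean 30° (roll 90°, camera to the side), touch the apron for height, then push slowly.

```bash
cat >> h.py <<'E'
def tipcmd(x,z,deg,roll,L=.0022):
    r=lean(deg,roll); return HOME+x*EX+L*EY+z*EZ-.073*r.as_matrix()[:,2], q(r)
def tipst(n):
    s=env.get_state();o=s['orientation'];zt=R.from_quat([o[1],o[2],o[3],o[0]]).as_matrix()[:,2]
    P=s['tcp_pos']+.073*zt-HOME;print(n,round(s['time'],2),s['force'].round(2),"F.ex",(s['force']@EX).round(2),"tip",(P@EX).round(4),(P@EY).round(4),P[2].round(4));return P
E
python3 - <<'E'
from h import *
T=HOME-.15*EX+.0022*EY
env.movel([T[0],T[1],.19],velocity=.2)
env.grip(0.0)
P,r=tipcmd(-.120,.05,30,np.pi/2)
env.reach(P,r);tipst("pre")
P,r=tipcmd(-.120,-.004,30,np.pi/2)
print(env.movel(P,velocity=.03,stop_force=3));tipst("touch")
p,d=camera("wrist");cv2.imwrite("pics/p1.png",p)
p,d=camera("scene");cv2.imwrite("pics/p1s.png",cv2.resize(p[130:300,220:420],None,fx=3.5,fy=3.5,interpolation=cv2.INTER_CUBIC))
p,d=camera("side");cv2.imwrite("pics/p1d.png",cv2.resize(p[150:300,130:290],None,fx=4,fy=4,interpolation=cv2.INTER_CUBIC))
E
```

```text
pre 14.43 [0.82 0.67 0.34] F.ex 0.76 tip -0.1196 0.0022 0.0502
True
touch 15.84 [-0.27 -1.4   5.26] F.ex -1.42 tip -0.12 0.0022 0.0027
```

View pics/p1.png

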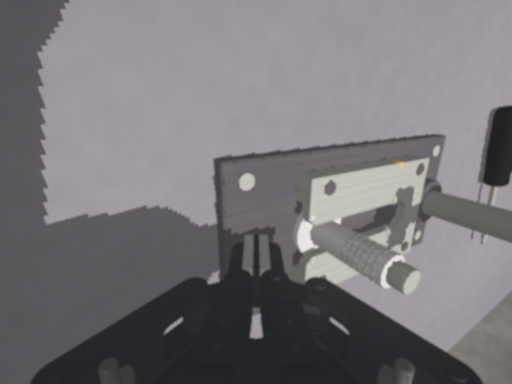

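View pics/p1s.png

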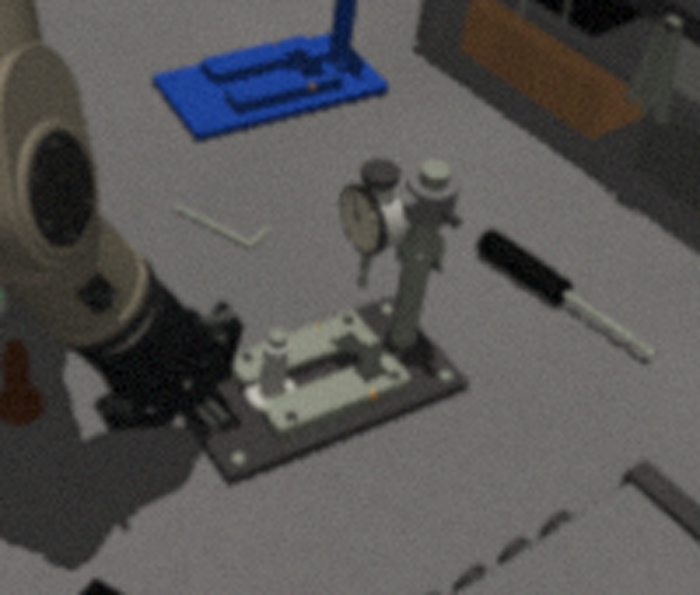

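View pics/p1d.png

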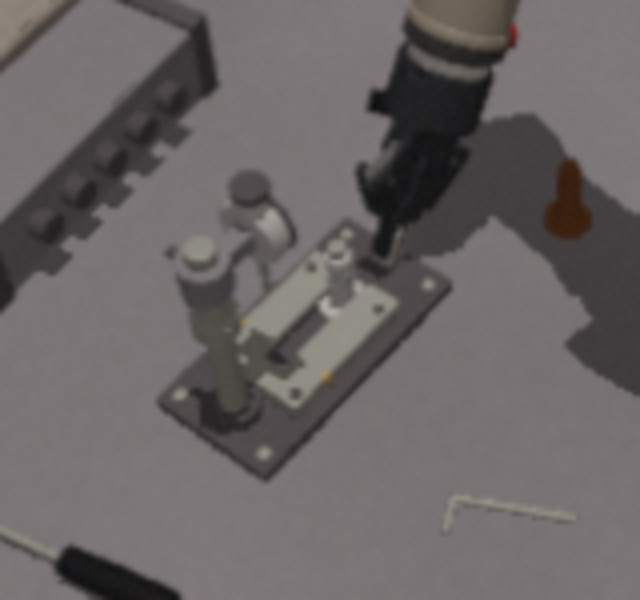

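Run:
```python
from h import *
P,r=tipcmd(-.118,.03,40,np.pi/2)
P1,_=tipcmd(-.118,.03,30,np.pi/2)
env.movel(P1,velocity=.06)
env.reach(P,r);tipst("40")
P,r=tipcmd(-.110,.0207,40,np.pi/2);print(env.movel(P,velocity=.05,stop_force=6));tipst("low")
P,r=tipcmd(-.034,.0207,40,np.pi/2);print(env.movel(P,velocity=.035,stop_force=10));tipst("mid")
p,d=camera("wrist");cv2.imwrite("pics/p2.png",p)
p,d=camera("side");cv2.imwrite("pics/p2d.png",cv2.resize(p[150:300,130:290],None,fx=4,fy=4,interpolation=cv2.INTER_CUBIC))
```

```text
40 16.92 [0.05 0.01 0.22] F.ex 0.02 tip -0.1202 0.0026 0.0285
False
low 17.31 [ 0.67 -1.12  0.5 ] F.ex -1.03 tip -0.1085 0.0026 0.0207
False
mid 19.63 [ 0.15 -0.42  0.89] F.ex -0.4 tip -0.0341 0.0022 0.0207
```

View pics/p2.png

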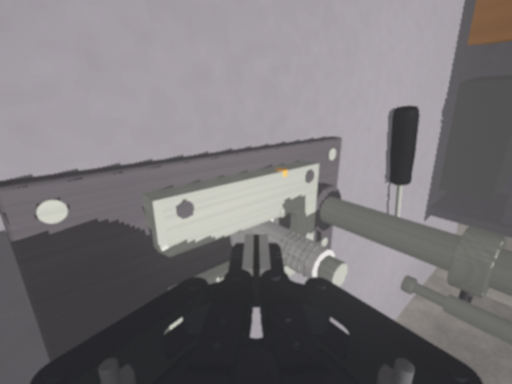

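View pics/p2d.png

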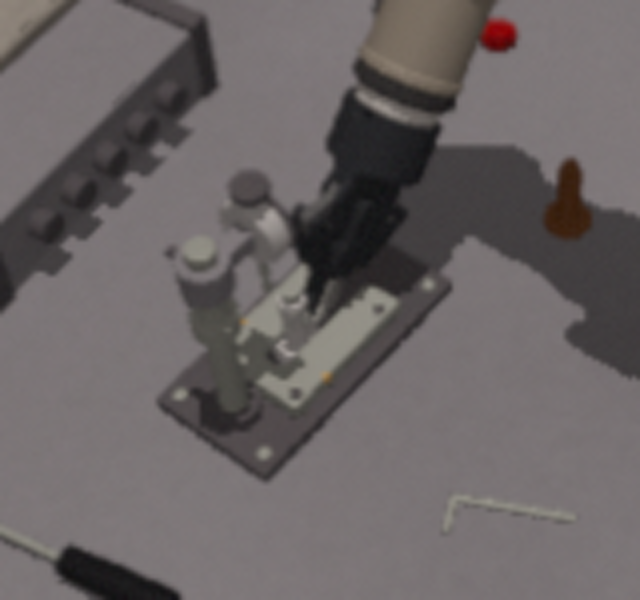

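The foot is upright ahead of the fingertips (tip at about (340,270) in the wrist view) and sliding freely. Now I push gently past the balls.

Run:
```python
from h import *
for x,f in ((-.026,10),(-.023,15),(-.021,18),(-.019,20),(-.017,22),(-.0155,22)):
    P,r=tipcmd(x,.0207,40,np.pi/2)
    h=env.movel(P,velocity=.015,stop_force=f);tipst((x,h))
    if h: break
p,d=camera("wrist");cv2.imwrite("pics/p3.png",p)
p,d=camera("side");cv2.imwrite("pics/p3d.png",cv2.resize(p[150:300,130:290],None,fx=4,fy=4,interpolation=cv2.INTER_CUBIC))
```

```text
(-0.026, False) 20.42 [ 0.1  -0.8  -0.58] F.ex -0.78 tip -0.0259 0.0022 0.0207
(-0.023, False) 20.77 [ 0.04 -1.92  1.3 ] F.ex -1.9 tip -0.0234 0.0019 0.0207
(-0.021, False) 21.05 [ 0.44 -3.95  1.89] F.ex -3.87 tip -0.0212 0.002 0.0208
(-0.019, False) 21.33 [ 0.25 -4.44  0.9 ] F.ex -4.38 tip -0.0186 0.0023 0.0207
(-0.017, False) 21.62 [ 0.73 -1.46 -0.14] F.ex -1.36 tip -0.0164 0.0025 0.0207
(-0.0155, False) 21.87 [ 0.23 -0.91  0.15] F.ex -0.88 tip -0.015 0.0025 0.0207
```

View pics/p3.png

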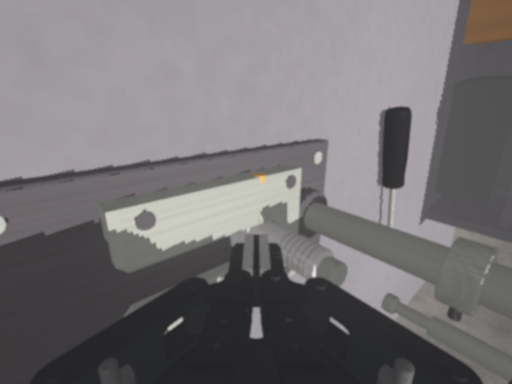

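View pics/p3d.png

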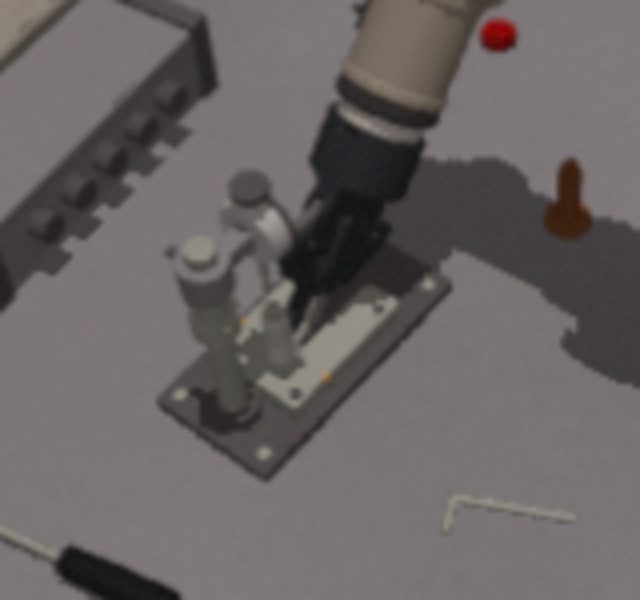

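The force rose to 4.4 N and then dropped, which looks like the balls letting go. I'll confirm contact with the end wall, then back off.

Run:
```python
from h import *
P,r=tipcmd(-.008,.0207,40,np.pi/2)
h=env.movel(P,velocity=.01,stop_force=7);tipst(h)
p,d=camera("wrist");cv2.imwrite("pics/p4.png",p)
P,r=tipcmd(-.06,.0215,40,np.pi/2);env.movel(P,velocity=.08)
P,r=tipcmd(-.10,.10,40,np.pi/2);env.movel(P,velocity=.2);tipst("off")
c=calibration("wrist");p,d=camera("wrist");cv2.imwrite("pics/p5.png",p);np.savez("w5.npz",p=p,d=d,**c)
p,d=camera("side");cv2.imwrite("pics/p5d.png",cv2.resize(p[150:300,130:290],None,fx=4,fy=4,interpolation=cv2.INTER_CUBIC))
p,d=camera("scene");cv2.imwrite("pics/p5s.png",cv2.resize(p[160:280,250:380],None,fx=4.5,fy=4.5,interpolation=cv2.INTER_CUBIC))
```

```text
True 22.42 [-0.81 -1.82  0.65] F.ex -1.9 tip -0.0138 0.002 0.0202
off 23.79 [-0.48  0.4  -1.17] F.ex 0.34 tip -0.0992 0.0026 0.0996
```

View pics/p4.png

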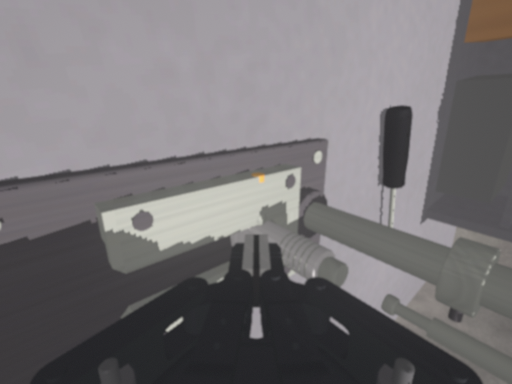

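View pics/p5.png

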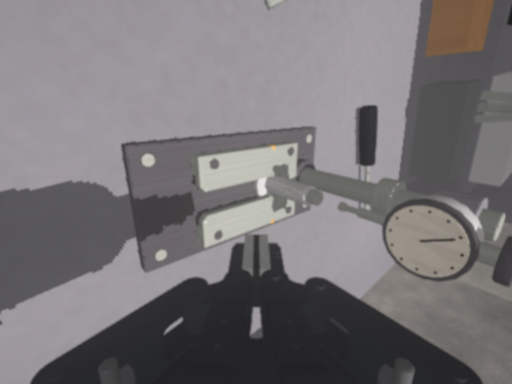

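View pics/p5s.png

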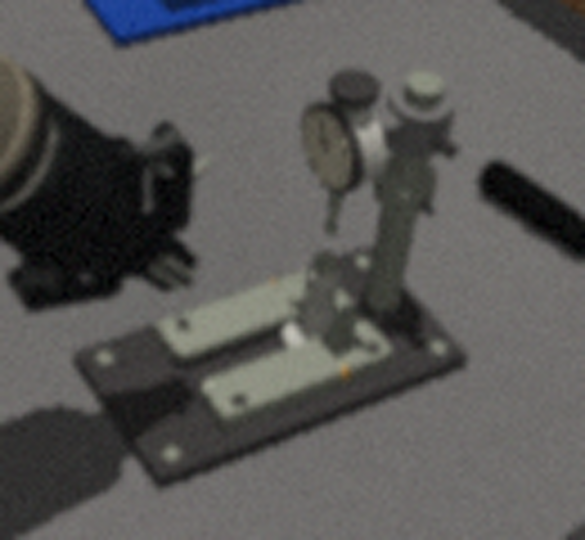

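View pics/p5d.png

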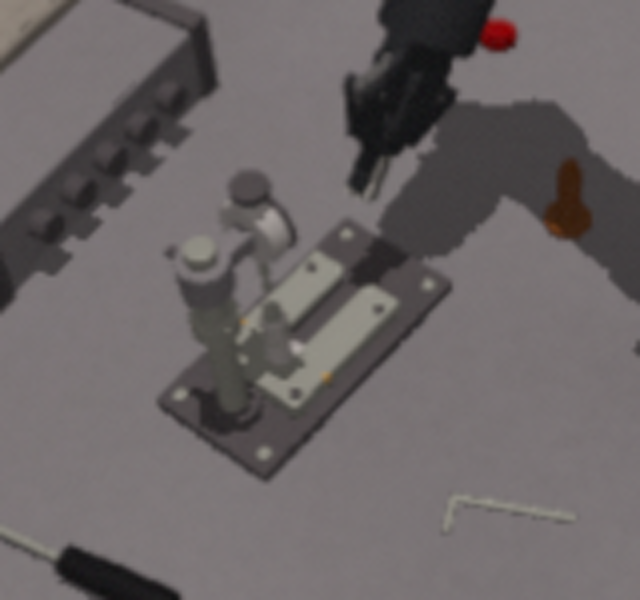

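Run:
```python
from h import *
f=np.load("w5.npz");c={k:f[k] for k in f if k not in 'pd'};c={k:(float(v) if v.ndim==0 else v) for k,v in c.items()}
H=HOME+.002*EY
print("exp foot tip px",proj(c,[H+.07*EZ,H+.07*EZ-.01*EX]).round(1))
p=f['p'];cv2.imwrite("pics/p5c.png",cv2.resize(p[130:240,190:340],None,fx=5,fy=5,interpolation=cv2.INTER_CUBIC))
c=calibration("scene")
for z in (.212,.218): 
    P=onz(c,328.9,178.9,z)-HOME;print("cap",P@EX,P@EY)
print("cap proj",proj(c,H+.203*EZ))
r=q(lean(0,np.pi/2));print(kin.inverse_kinematics(H+.32*EZ,r),env.get_state()['qpos'].round(2))
```

```text
exp foot tip px [[317.5 197. ]
 [310.4 199.5]]
cap 0.0034520086284267884 0.0030195841905675293
cap -0.0014820769862256443 -0.00285685245161554
cap proj [[328.12633178 178.56579745]]
[-0.63482924  0.3666793   0.32073205  1.68500936 -0.12650769  1.11028417
  1.172847  ] [ 0.06  0.57  0.07  1.96 -0.99  0.93  2.32]
```

View pics/p5c.png

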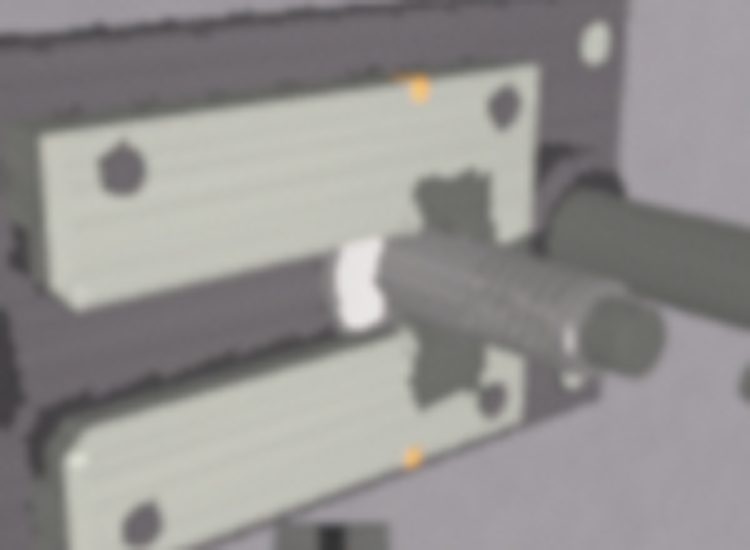

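Run:
```python
from h import *
f=np.load("w5.npz");c={k:f[k] for k in f if k not in 'pd'};c={k:(float(v) if v.ndim==0 else v) for k,v in c.items()}
W=lambda u,v,z:(lambda P:(round(P@EX,4),round(P@EY,4)))(onz(c,u/5+190-.4,v/5+130-.4,z)-HOME)
for n,u,v,z in [("o1",418,88,.0265),("o2",413,457,.0265),("mouth L",40,135,.0265),("end L",541,66,.0265),("tip",632,340,.082),("slab",625,0,.012)]: print(n,W(u,v,z))
print("home barrel rear at plate top px", [((proj(c,HOME+a*EX+[0,0,.0145])[0]-[190,130]+.4)*5).round() for a in (-.01,-.012,-.016)])
```

```text
o1 (np.float64(-0.0044), np.float64(0.041))
o2 (np.float64(-0.0035), np.float64(-0.041))
mouth L (np.float64(-0.0889), np.float64(0.0423))
end L (np.float64(0.0324), np.float64(0.0419))
tip (np.float64(-0.0021), np.float64(0.002))
slab (np.float64(0.0784), np.float64(0.0518))
home barrel rear at plate top px [array([394., 287.]), array([387., 289.]), array([373., 293.])]
```

The tip reads about 2 mm short of my home estimate, which is about as large as the measurement error. A second, firmer push will settle whether it is against the wall.

Run:
```python
from h import *
P,r=tipcmd(-.07,.0210,40,np.pi/2);env.movel(P,velocity=.2)
P,r=tipcmd(-.03,.0210,40,np.pi/2);env.movel(P,velocity=.08);tipst("a")
for f in (3,8,12):
    P,r=tipcmd(-.005,.0210,40,np.pi/2)
    h=env.movel(P,velocity=.015,stop_force=f);tipst((f,h))
c=calibration("wrist");p,d=camera("wrist");cv2.imwrite("pics/p6.png",cv2.resize(p[180:330,190:370],None,fx=4,fy=4,interpolation=cv2.INTER_CUBIC))
```

```text
a 25.17 [ 0.2  -0.98 -0.69] F.ex -0.95 tip -0.0301 0.0022 0.0209
(3, True) 26.26 [-0.31 -1.66  1.24] F.ex -1.69 tip -0.0138 0.0021 0.0204
(8, True) 26.56 [ 0.06 -1.01  1.32] F.ex -1.0 tip -0.0138 0.0021 0.0197
(12, True) 26.9 [-0.15 -1.11  1.25] F.ex -1.12 tip -0.0137 0.0016 0.0193
```

View pics/p6.png

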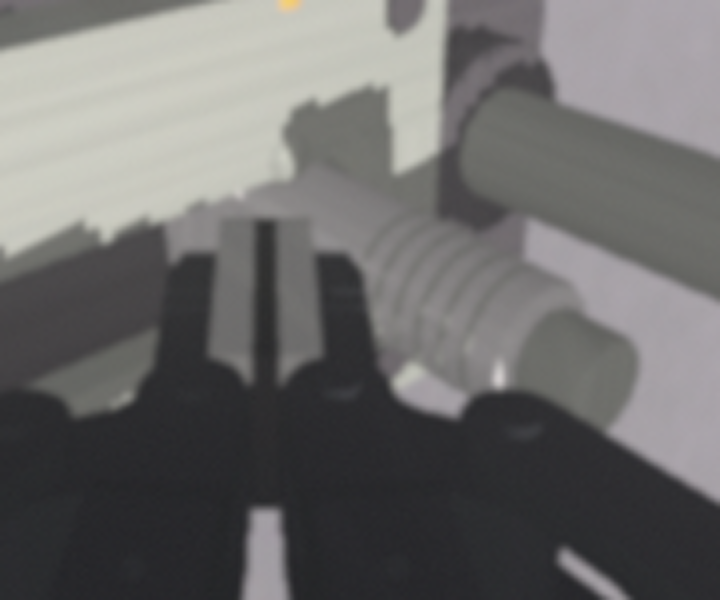

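It stops dead at the same place (-13.8 mm) at 3, 8 and 12 N. It had travelled 10–11 mm from first ball contact, which matches the 11 mm given, so the foot is on the end wall. Next is pressing the gauge head.

Run:
```python
from h import *
P,r=tipcmd(-.05,.022,40,np.pi/2);env.movel(P,velocity=.08)
P,r=tipcmd(-.16,.14,40,np.pi/2);env.movel(P,velocity=.25)
H=HOME+.002*EY
P,r=tipcmd(-.10,.27,0,np.pi/2,.002);env.reach(P,r);tipst("up")
c=calibration("wrist");p,d=camera("wrist");cv2.imwrite("pics/c1.png",p)
P,r=tipcmd(0.0,.235,0,np.pi/2,.002);env.movel(P,velocity=.15);tipst("over")
p,d=camera("wrist");cv2.imwrite("pics/c2.png",p)
p,d=camera("scene");cv2.imwrite("pics/c2s.png",cv2.resize(p[100:280,250:400],None,fx=3.3,fy=3.3,interpolation=cv2.INTER_CUBIC))
p,d=camera("side");cv2.imwrite("pics/c2d.png",cv2.resize(p[110:290,110:290],None,fx=3.3,fy=3.3,interpolation=cv2.INTER_CUBIC))
```

```text
up 29.29 [-0.19  0.44  0.58] F.ex 0.41 tip -0.1001 0.0032 0.2681
over 30.2 [ 1.02 -0.14 -0.46] F.ex -0.02 tip -0.0014 0.0015 0.2352
```

View pics/c1.png

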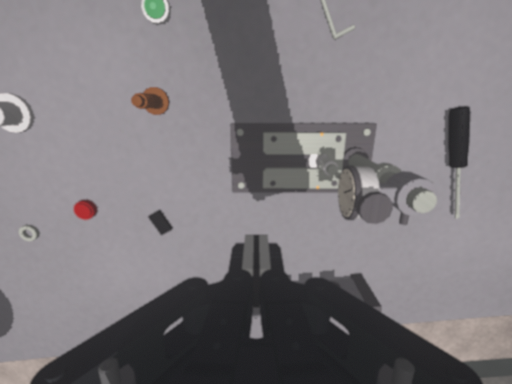

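View pics/c2.png

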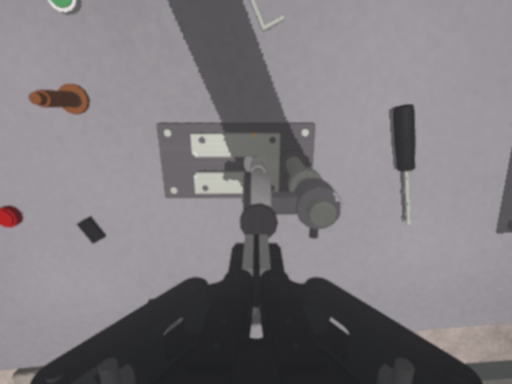

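View pics/c2s.png

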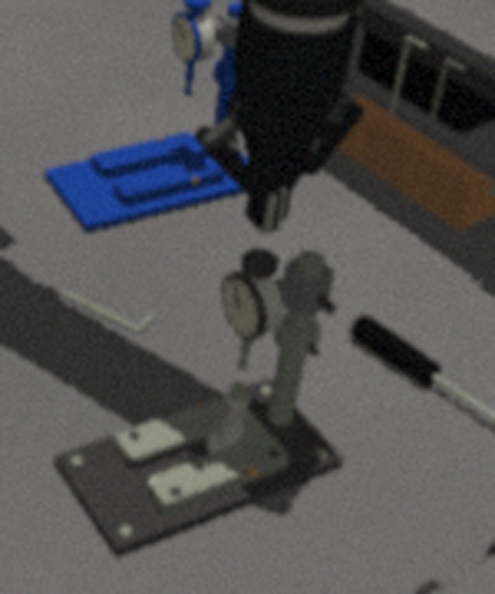

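View pics/c2d.png

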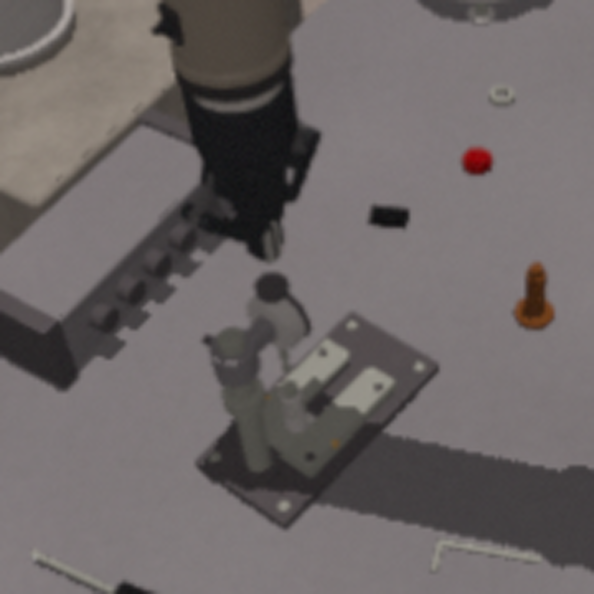

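The cap (258,220) sits right ahead of the fingertips. Pressing down, stopping on a force rise.

Run:
```python
from h import *
for z,f in ((.195,12),(.180,14),(.169,18)):
    P,r=tipcmd(0.0,z,0,np.pi/2,.002)
    h=env.movel(P,velocity=.03,stop_force=f);tipst((z,h))
```

```text
(0.195, False) 31.83 [-2.6  -1.82  4.43] F.ex -2.12 tip -0.0 0.0021 0.1952
(0.18, False) 32.48 [-0.2   0.33 -0.38] F.ex 0.3 tip 0.0 0.002 0.1797
(0.169, True) 32.77 [-3.1  -1.37  8.42] F.ex -1.73 tip 0.0 0.0019 0.1757
```

Run:
```python
from h import *
P,r=tipcmd(0.0,.168,0,np.pi/2,.002)
h=env.movel(P,velocity=.02,stop_force=18);tipst(h)
env.dwell(.2)
P,r=tipcmd(0.0,.27,0,np.pi/2,.002);env.movel(P,velocity=.15)
P,r=tipcmd(-.12,.24,25,np.pi/2,.002);env.reach(P,r);tipst("off")
c=calibration("wrist");p,d=camera("wrist");cv2.imwrite("pics/f1.png",cv2.resize(p,(768,576),interpolation=cv2.INTER_CUBIC));np.savez("w9.npz",p=p,d=d,**c)
p,d=camera("scene");cv2.imwrite("pics/f1s.png",cv2.resize(p[150:290,250:400],None,fx=4,fy=4,interpolation=cv2.INTER_CUBIC))
p,d=camera("side");cv2.imwrite("pics/f1d.png",cv2.resize(p[150:290,130:290],None,fx=4,fy=4,interpolation=cv2.INTER_CUBIC))
```

```text
True 33.0 [-0.85  0.09  6.77] F.ex -0.01 tip 0.0 0.0019 0.1757
off 34.67 [-0.35  0.07  0.36] F.ex 0.03 tip -0.1205 0.0025 0.239
```

View pics/f1.png

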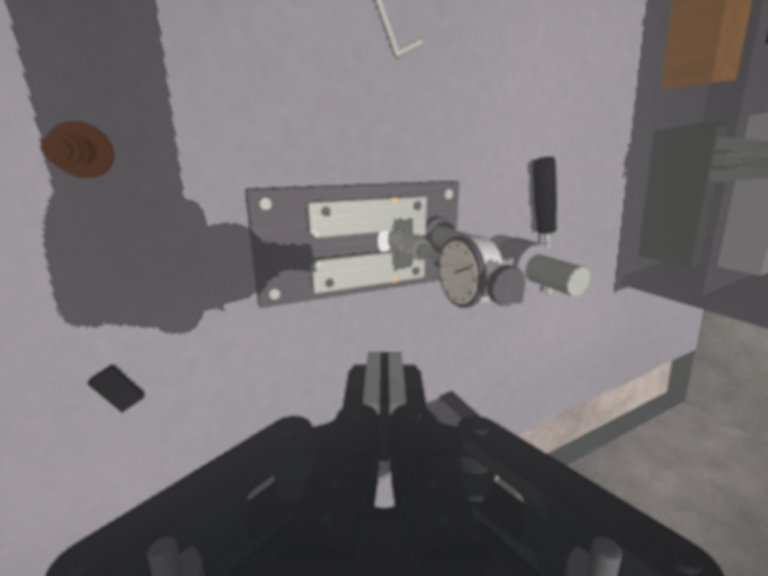

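View pics/f1s.png

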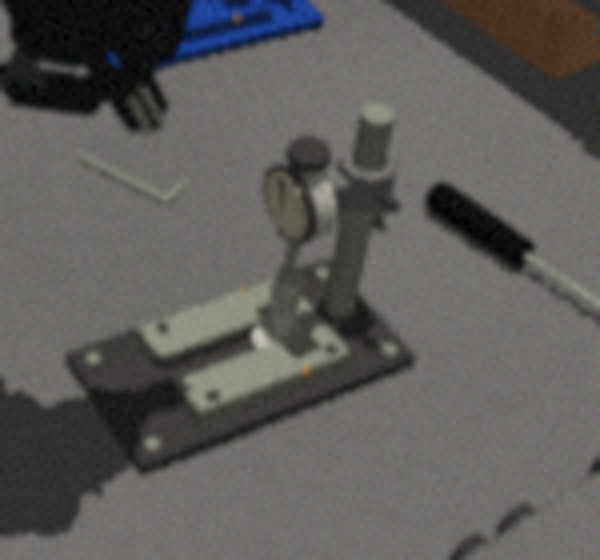

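View pics/f1d.png

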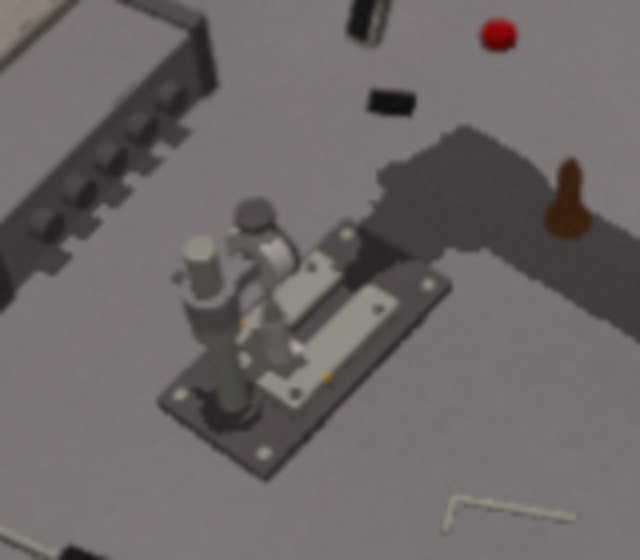

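Run:
```python
from h import *
f=np.load("w9.npz");d=f['d'];c={k:f[k] for k in f if k not in 'pd'};c={k:(float(v) if v.ndim==0 else v) for k,v in c.items()}
P=atd(c,339,192,float(np.median(d[189:196,336:343])))-HOME;print("cap top",P@EX,P@EY,P[2])
P=atd(c,393/1.5,200/1.5,d[135,262])-HOME;Q=onz(c,395/1.5,200/1.5,.0265)-HOME;S=onz(c,395/1.5,281/1.5,.0265)-HOME;print("orange x",Q@EX,S@EX)
env.dwell(.3)
job.job_done();print(env.get_state()['time'])
```

```text
cap top 6.469487402553711e-05 -0.0005255911915602151 0.1767912398500477
orange x -0.0033873073923912666 -0.0027097987405443175
the job is handed in; nothing more can be done
the job is handed in; nothing more can be done
```

The slim silver foot is loaded into the checking stand, and the gauge head is down at its stop with the plunger on the foot's tip. I handed the job in at about 35 s; no verdict was reported.

I gripped the foot by the upper barrel, set it on the apron and slid it under the plate with almost no force. I then let go and pushed it from behind, low on the barrel with the gripper leaning back 40°. Last, I pressed the gauge head down and backed the arm clear.

**Foot home:**
- The push force peaked at about 4.4 N, slightly below the stated 5 to 15 N, and then fell away.
- The foot then stopped dead at the same spot under stop limits of 3, 8 and 12 N. That is 10–11 mm past first ball contact, against the 11 mm given.

**Gauge head:** the fingers stopped firmly 175.7 mm above the slab, and depth afterwards put the cap top at 176.8 mm (nominal 176 mm). The pictures show the plunger on the foot's tip and the foot upright. I did not measure the plunger reading itself.

**Bystanders:** the last pictures show no sign that any of them moved, though I did not measure their positions.

**Disagreements:**
- One wrist picture put the foot's tip about 2 mm short of home. I took that as camera error because the stop was so firm.
- The orange marks at the balls read -3 to -4 mm instead of -5 mm, so my home estimate along the slot is uncertain by 1–2 mm.

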